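# Pin the long stencil on the tracing desk

## Task

Hang the long plywood stencil on the sloping light desk, over the clear pane: both of its end holes go over the two register pins and it must lie flat and fully home against the pane. Then swing the desk's steel turn-clip over the stencil's left end as far as its stop, so that the stencil is held for tracing. Leave the square stencil and all the other things on the table where they are.

Things in the scene. Friction and masses are not known exactly. Their poses are not given: they have to be found in the camera images.
- stencil_grip (a point): Centre of the grip bar of the long stencil (loose, 0.13 to 0.25 kg): a plywood plate 120 (its x) x 220 (y) x 6 mm, flat on the table, with a wooden bar 18 (x) x 70 (y) x 30 mm tall on its middle. This point is half-way up the bar, 21 mm above the plate's underside. z is out of the top face. The pin holes lie at y = +85 and -85 mm; either may go on either pin; other cut-outs are only its pattern.
- hole_round (a point): Centre, on the underside of the plate, of the long stencil's round pin hole (10 mm wide, through), at its end y = +85 mm. Axes as stencil_grip.
- hole_slot (a point): Centre, on the underside of the plate, of the long stencil's other pin hole, a slot 10 mm (x) x 14 mm (y), through, at its end y = -85 mm.
- bed: Tilted top of the light desk (fixed): a white slab 235 x 320 mm, rising away from the robot at 30 degrees. Origin: on the face of the clear pane (130 x 215 mm) where the stencil rests, midway between the pins, 95 mm above the table. x up the slope, y left along the line of pins, z square out of the slope. The slab spans x -127 to +108 mm, y -160 to +160 mm, its face 3 mm below the pane's.
- pin_left (a point): Foot of the left register pin, at the pane's face, at bed (0, +85, 0) mm. Each pin is steel, 8 mm in diameter, stands 15 mm out of the pane square to the slope, straight for 9 mm, then tapering to a 3 mm wide tip.
- pin_right (a point): Foot of the right register pin, alike, at bed (0, -85, 0) mm.
- clip_pivot (a point): Axis of the turn-clip, at bed (+25, +126, 0) mm: 16 mm beyond the left end of a seated stencil. The clip turns about bed z. Its steel bar is 13 mm wide and reaches 52 mm from the axis; it lies 8 to 12 mm out of the pane's face, clear above the seated stencil (6 mm).
- clip_stud (a point): Middle of the clip's finger stud, a round upright steel post 10 mm in diameter, 44 mm from the axis, from 12 to 30 mm out of the pane's face (this point is at 22 mm). Push on the stud sideways to swing the clip; it turns with a light friction (about 0.5 N at the stud) and stays where it is left.
- clip (a joint): Angle of the turn-clip, rad. 0: at its stop, the bar pointing along bed -y over the stencil's left end, closed. It grows as the bar turns up the slope (1.57: pointing along bed +x), to 2.4 at most. It starts open, between 1.5 and 2.2.
- square_grip (a point): Centre of the grip bar of the square stencil (110 x 110 x 6 mm plywood, same bar of 18 x 70 x 30 mm, no pin holes), loose on the table; not to be used.
- paste_a: Outline-paste bottle, 36 mm in diameter, 100 mm tall, standing; origin at its foot's centre.
- paste_b: A second such bottle, standing.
- marker: Marker pen lying flat, 140 mm long (its x), 15 mm thick; origin under its middle.
- nozzle_cap: Black conical nozzle cap, 19 mm in diameter, 28 mm tall, standing; origin at its foot's centre.
- tape_roll: Roll of tape lying flat, 70 mm in diameter, 19 mm tall; origin under its centre.
- ruler: Steel ruler lying flat, 30 (x) x 150 (y) x 4 mm; origin under its centre.
- brush_jar: Glass jar of brushes, 74 mm in diameter, about 200 mm tall with the brushes; origin at its foot's centre.

How it is judged:
By the outcome, as a careful person would: the job done as asked, in the order asked, and still so for the second after the job is handed in, with the robot touching nothing.
It also fails if it takes over 70 s, if anything falls off the work surface, if the arm or the gripper's body presses on something with over 40 N, if the wrist force passes 120 N, or if a joint passes its speed limit or range.

## Robot

A 6-joint arm with a two-finger parallel gripper is mounted at the origin on the work surface. World frame = base frame: x ahead of the robot, y to its left, z up, the work surface at z = 0. Lengths are in m, angles in rad, forces in N, time in s.
With the tool pointing down it reaches from about 0.275 to 0.725 m from the base axis. Payload 5.6 kg.
Tool frame: the origin (TCP) lies between the finger pads; the fingertips stand 14 mm ahead of it and the grasp point (between the pads) lies 5 mm behind it; z points along the fingers, y is the line along which they close (so a half turn about z gives the same grasp; the last joint's range is limited). The gripper opens to 85 mm and grips with 20 to 120 N. Pads are 22 mm wide; open, the fingers measure 114 mm over their backs; the gripper's body (76 mm by 85 mm) begins 54 mm behind the grasp point. The pads swing forward as they close: fully open they stand 13 mm farther back than shut.
Start: joints at [-0.936, 0.255, 0.108, 0, -1.424, -0.285], TCP at [0.189, -0.517, 0.245] pointing down, gripper open.
Joint ranges: [-2.95, 2.95], [-1.21, 1.97], [-1.09, 1.5], [-2.87, 1.71], [-2.94, -0.07], [-3.05, 3.05]. Speed limits (rad/s): [2.57, 2.57, 3.14, 3.14, 3.14, 3.14].

## Interface

Orientations are given as a rotation vector (axis times angle).
In Python, from plant import status, cams, order gives the robot as it stands.
- The arm moves only by the shell command python3 -m crank 'ROWS' [FORCE]. ROWS is JSON, a list of rows, each an object of numbers: "tx", "ty", "tz": the shift along the world's x, y, z in cm; "ax", "ay", "az": the turn, a rotation vector about the world's x, y, z in degrees; "jaw": the closure, from -1 (fully open) to 1 (shut), so that 0 is half open. A call has 1 to 5 rows; each row shifts and turns the commanded pose from where the row before left it; what a row does not reach is not made up. A row lasts 1/10 s, in which the tool goes at most 50 mm and 8.59 degrees, less where a joint would pass 70% of its speed; a pose out of reach is approached as far as the arm can. A call with a gripper value outside its range is refused whole. The fingers move at their own pace and stop on an object; FORCE is the grip in N (left out, the last holds). Time passes only in rows, so rows that do not move let the fingers close. It gives the time, the measured TCP pose, the force, the opening and the grip force at its end, in the units of the state.
- status.sense(): the state, without advancing time (a new reading comes with each control period).
- cams.snapshot(name): name is "side" or "top"; returns the picture (384x512x3 uint8, red, green, blue); there is no depth.
- cams.camera_info(name): a dict with "fov_y" (degrees; the focal length in pixels is half the picture's height over the tangent of half this angle, whatever the lens; pixels are square), "cx", "cy" (the principal point, pixels), "xyz" and "rotation" of the camera in the world. Camera axes: x right, y up, looking along -z (the intrinsics and any distortion apply to the point x, -y, -z); pixel columns grow to the right and rows downward; lengths in m; the calibration is good to about 2 mm. A picture is of the moment at which its call begins. camera_info takes no time and is no camera call.
- order.job_done(): hands the job in; it is judged then, once.
The state is a dict: "clock": time; "joint_pos": joint angles; "qd": joint speeds; "joint_efforts": joint torques, N m; "position": TCP position; "tool_rot": TCP orientation; "contact_force": force on the tool from outside, world axes, zero at the start; "ft_torque": the same for the moment, N m; "gripper_width": finger opening in m; "grasp_force": force on a finger pad.
Only numpy, scipy, OpenCV 4.12 (cv2) and the standard library are available. Lean on these libraries where they do the work, as an engineer would, in place of code of your own. Each camera call takes 0.05 s, during which the arm holds its last target. There are 200 camera calls.

## Working session

There is one attempt and no reset: what is moved stays moved. The work goes in short steps, Python scripts to look and compute and a shell command to move; the robot and the scene stay as the last step left them, time stands still between calls to the robot, and variables do not carry over. Pictures are saved under pics/ and viewed, at most 10 in all, crops included, and the job is handed in when it is done.

```bash
ls; mkdir -p pics
python3 - <<'E'
from plant import status,cams
import cv2
print(status.sense())
for n in("side","top"):
    print(cams.camera_info(n)); im=cams.snapshot(n); cv2.imwrite(f"pics/{n}0.png",cv2.resize(im[:,:,::-1],None,fx=1.5,fy=1.5,interpolation=cv2.INTER_CUBIC)); cv2.imwrite(f"pics/{n}0_raw.png",im[:,:,::-1])
E
```

```text
pics
{'clock': 0.0, 'joint_pos': array([-9.36395475e-01,  2.55753869e-01,  1.07006892e-01, -4.60081925e-04,
       -1.42388183e+00, -2.84639563e-01]), 'qd': array([ 0.00012167, -0.00083558,  0.00106069,  0.00076457, -0.00145566,
        0.00071243]), 'joint_efforts': array([ 1.64080120e-04, -3.86625659e+01,  2.37940210e+01,  5.36505103e+00,
       -6.13136304e-03,  9.55705275e-06]), 'position': array([ 0.18838656, -0.51624047,  0.2443953 ]), 'tool_rot': array([ 5.46432113e-01, -3.09329342e+00, -2.89651136e-03]), 'contact_force': array([-0.25445397,  0.11133359, -0.52554503]), 'ft_torque': array([0.0128184 , 0.00575606, 0.02757321]), 'grasp_force': 0.0, 'gripper_width': 0.08566964418323665}
{'fov_y': 49.38820645923738, 'cx': 255.63376301253302, 'cy': 195.0995203562579, 'xyz': array([0.29929217, 1.12442662, 0.79442216]), 'rotation': array([ 0.14337047, -1.48860956, -2.56306273])}
{'fov_y': 45.459278420117606, 'cx': 253.9193326210638, 'cy': 192.88500884685809, 'xyz': array([ 0.34717492, -0.04911039,  1.63242057]), 'rotation': array([ 0.09586064, -0.10788933, -1.58611309])}
```

View pics/top0.png

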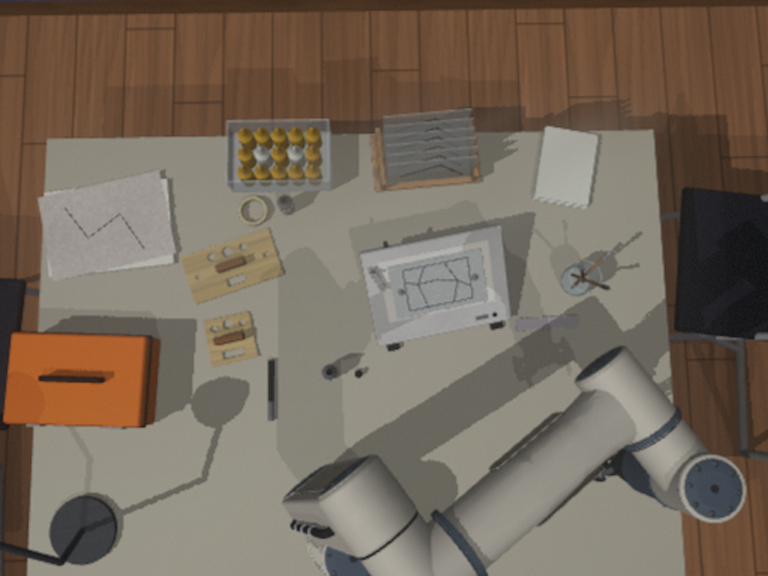

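View pics/side0.png

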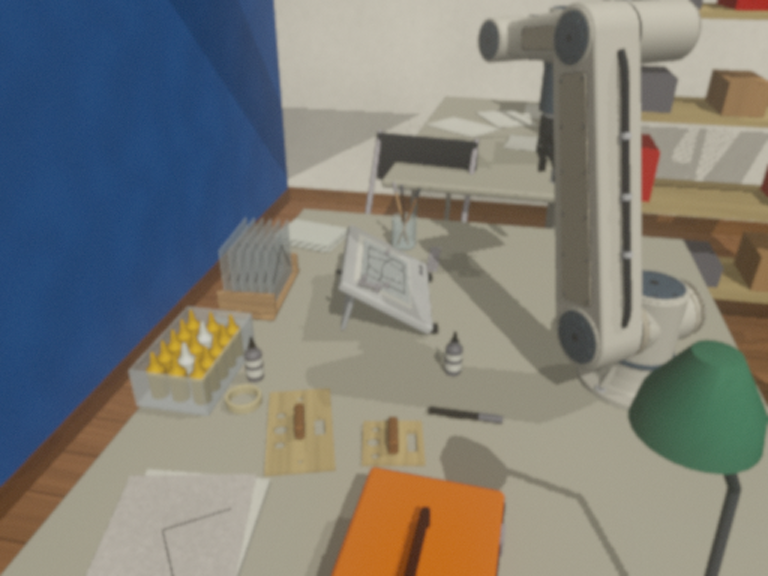

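The top view (1.5×) shows the long stencil at (233,265), the square one at (230,338), the desk at (437,285), its pins near (403,292) and (475,277), and the clip near (378,275). Next I'll crop and enlarge both.

```bash
cat > h.py <<'E'
import numpy as np, cv2
from scipy.spatial.transform import Rotation as R
from plant import status,cams
def cam(n):
    i=cams.camera_info(n); return 192/np.tan(np.radians(i['fov_y']/2)),i['cx'],i['cy'],np.array(i['xyz']),R.from_rotvec(i['rotation']).as_matrix()
def ray(n,u,v):
    f,cx,cy,c,M=cam(n); d=M@np.array([(u-cx)/f,-(v-cy)/f,-1]); return c,d/np.linalg.norm(d)
def onz(n,u,v,z):
    c,d=ray(n,u,v); return c+d*(z-c[2])/d[2]
def proj(n,p):
    f,cx,cy,c,M=cam(n); q=M.T@(np.array(p)-c); return np.array([cx+f*q[0]/-q[2],cy-f*q[1]/-q[2]])
def tri(uv1,uv2,a='top',b='side'):
    c1,d1=ray(a,*uv1); c2,d2=ray(b,*uv2)
    s,t=np.linalg.lstsq(np.c_[d1,-d2],c2-c1,rcond=None)[0]
    p,q=c1+s*d1,c2+t*d2; return (p+q)/2,np.linalg.norm(p-q)
def crop(im,x0,y0,w,h,k): return cv2.resize(im[y0:y0+h,x0:x0+w],None,fx=k,fy=k,interpolation=cv2.INTER_CUBIC)
E
python3 - <<'E'
from h import *
t=cv2.imread('pics/top0_raw.png');s=cv2.imread('pics/side0_raw.png')
a=np.hstack([crop(t,115,145,80,75,5),crop(t,235,145,80,75,5)])  # stencil | desk left
b=np.hstack([crop(s,170,250,80,75,5),crop(s,215,150,80,75,5)])
c=np.vstack([a,b])[:600]
cv2.imwrite('pics/c1.png',crop(t,235,145,110,90,6)); cv2.imwrite('pics/c2.png',np.vstack([a,b])[0:600] if 0 else cv2.resize(np.vstack([a,b]),(640,600)))
print(c.shape, proj('top',[0.189,-0.517,0.245]),proj('top',[0,0,0]),proj('side',[0,0,0]))
# wood mask
hsv=cv2.cvtColor(t,cv2.COLOR_BGR2HSV)
m=cv2.inRange(hsv,(10,70,110),(28,255,255)); m[:, :110]=0;m[:,200:]=0; m[:150]=0; m[250:]=0
m=cv2.morphologyEx(m,cv2.MORPH_CLOSE,np.ones((7,7)))
for c in cv2.findContours(m,0,2)[0]:
    if cv2.contourArea(c)>300:
        P=np.array([onz('top',*q[0],0.006)[:2] for q in c],np.float32)*1000
        r=cv2.minAreaRect(P); print(cv2.minAreaRect(c),r)
E
```

```text
(600, 800, 3) [409.57184874 303.43859645] [238.3764692  354.78311301] [420.14906774 251.10606667]
((153.53846740722656, 225.69232177734375), (30.98634910583496, 30.98634910583496), 78.69007110595703) ((448.2413330078125, 294.075439453125), (108.76026916503906, 109.2486801147461), 11.803552627563477)
((154.35000610351562, 177.04998779296875), (32.57145690917969, 61.34818649291992), 71.56504821777344) ((622.6395263671875, 292.69989013671875), (119.07421112060547, 218.8330535888672), 17.962505340576172)
```

View pics/c1.png

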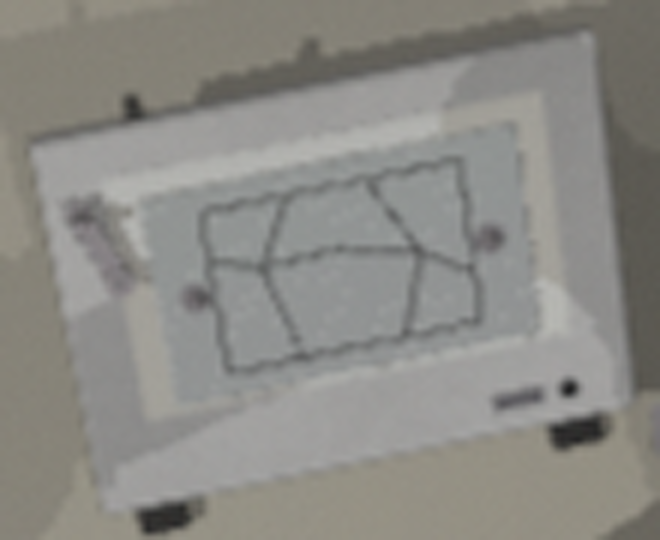

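View pics/c2.png

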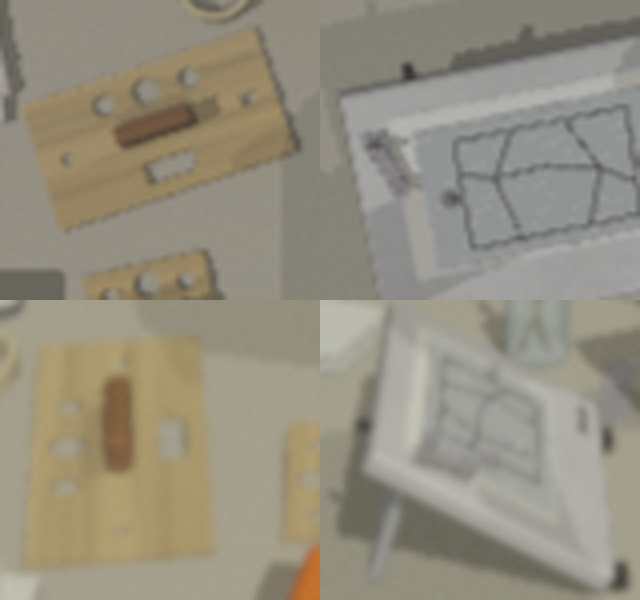

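Stencil fit came out at 119×219 mm against the true 120×220, at (0.623, 0.293), yaw 18°. In c1 the pins are at (195,297) and (488,238), and the clip runs from its pivot (125,280) to the stud (85,210). In c2's side view the desk's pins are too blurred to be certain, so I'll use the top view with the known heights.

Run:
```python
from h import *
px=lambda x,y:((x+.5)/6-.5+235,(y+.5)/6-.5+145)
z=.095+.0065
L=onz('top',*px(195,297),z);Rr=onz('top',*px(488,238),z)
print(L,Rr,np.linalg.norm(L-Rr))
d=(L-Rr)[:2];yaw=np.arctan2(-d[0],d[1]);print('yaw',np.degrees(yaw))
B=R.from_euler('z',yaw)*R.from_euler('y',-30,degrees=True); M=B.as_matrix()
O=(L+Rr)/2-M@[0,0,.0075];print('O',O)
# check slab corners (slab face -3mm)
for x,y in((.108,.16),(.108,-.16),(-.127,-.16),(-.127,.16)):
    u=proj('top',O+M@[x,y,-.003]); print('corner c1',(u-[235,145]+.5)*6-.5)
for a in (1.7,1.95,2.2):
    u=proj('top',O+M@[.025+.044*np.sin(a),.126-.044*np.cos(a),.022]);print(a,(u-[235,145]+.5)*6-.5)
print('pivot',(proj('top',O+M@[.025,.126,.01])-[235,145]+.5)*6-.5)
for p in((0,.085,.0075),(0,-.085,.0075)): print('side pin',proj('side',O+M@p))
# bar check of stencil: bar top at z=.036
t=cv2.imread('pics/top0_raw.png');hsv=cv2.cvtColor(t,cv2.COLOR_BGR2HSV)
m=cv2.inRange(hsv,(0,80,40),(14,255,150));m[:,:125]=0;m[:,190:]=0;m[:155]=0;m[200:]=0
c=max(cv2.findContours(m,0,2)[0],key=cv2.contourArea);P=np.array([onz('top',*q[0],.03)[:2] for q in c],np.float32)*1000
print(cv2.minAreaRect(P))
m=cv2.imread('pics/side0_raw.png');hsv=cv2.cvtColor(m,cv2.COLOR_BGR2HSV);m=cv2.inRange(hsv,(0,80,40),(14,255,150));m[:,:190]=0;m[:,210:]=0;m[:260]=0;m[300:]=0
c=max(cv2.findContours(m,0,2)[0],key=cv2.contourArea);print(c.reshape(-1,2).min(0),c.reshape(-1,2).max(0)); 
s=cv2.moments(c);print(onz('side',s['m10']/s['m00'],s['m01']/s['m00'],.028), proj('side',[.6226,.2927,.028]),s['m10']/s['m00'],s['m01']/s['m00'])
T=R.from_rotvec(status.sense()['tool_rot']).as_matrix();print(T)
```

```text
[ 0.54146206 -0.10689689  0.1015    ] [ 0.57209554 -0.27268605  0.1015    ] 0.16859554543470273
yaw 10.468683494907115
O [ 0.56046638 -0.1891101   0.09500481]
corner c1 [ 26.2480974  138.83959914]
corner c1 [594.39430811  25.73186724]
corner c1 [635.39862163 404.32588771]
corner c1 [ 99.83622975 513.4259482 ]
1.7 [ 93.69866827 210.35792487]
1.95 [ 75.52677768 218.79977674]
2.2 [ 60.01327082 231.12008627]
pivot [115.1140071  272.79832244]
side pin [256.58681558 189.21579696]
side pin [257.23227522 167.49784037]
((621.4811401367188, 292.4173889160156), (17.121652603149414, 64.43900299072266), 17.884950637817383)
[200 283] [200 283]Traceback (most recent call last):
  File "<stdin>", line 23, in <module>
ZeroDivisionError: float division by zero
```

```bash
r='python3 -m crank'
python3 -m crank '[{"tx":2.1,"ty":4,"az":4.4,"tz":0.5},{"tx":2.1,"ty":4,"az":4.4,"tz":0.5},{"tx":2.1,"ty":4,"az":4.4},{"tx":2.1,"ty":4,"az":4.4},{"tx":2.1,"ty":4,"az":4.4}]'
python3 -m crank '[{"tx":2.1,"ty":4,"az":4.4},{"tx":2.1,"ty":4,"az":4.4},{"tx":2.1,"ty":4,"az":4.4},{"tx":2.1,"ty":4,"az":4.4},{"tx":2.1,"ty":4,"az":4.4}]'
python3 -m crank '[{"tx":2.1,"ty":4,"az":4.4},{"tx":2.1,"ty":4,"az":4.4},{"tx":2.1,"ty":4,"az":4.4},{"tx":2.1,"ty":4,"az":4.4},{"tx":2.1,"ty":4,"az":4.4}]'
python3 -m crank '[{"tx":2.1,"ty":4,"az":4.4},{"tx":2.1,"ty":4,"az":4.4},{"tx":2.1,"ty":4,"az":4.4},{"tx":2.1,"ty":4,"az":4.4},{"jaw":0}]'
python3 - <<'E'
from h import *
s=status.sense();print(s['position'],s['joint_pos'],s['gripper_width']);T=R.from_rotvec(s['tool_rot']).as_matrix();print(T,np.degrees(np.arctan2(T[1,1],T[0,1])))
E
```

```text
[ 0.1883828  -0.51627033  0.24449172] [-9.36414721e-01  2.55662848e-01  1.07117323e-01 -4.29369544e-04
 -1.42391674e+00 -2.84583979e-01] 0.08556111066017817
[[-9.39463722e-01 -3.42647775e-01 -6.45252010e-04]
 [-3.42648377e-01  9.39462373e-01  1.59353743e-03]
 [ 6.01679290e-05  1.71816516e-03 -9.99998522e-01]] 110.03830403424983schema error: expected keys tx, ty, tz, ax, ay, az, jaw
schema error: expected keys tx, ty, tz, ax, ay, az, jaw
schema error: expected keys tx, ty, tz, ax, ay, az, jaw
schema error: expected keys tx, ty, tz, ax, ay, az, jaw
```

```bash
python3 -m crank '[{"tx":2.1,"ty":4,"tz":0.5,"ax":0,"ay":0,"az":4.4,"jaw":-1},{"tx":2.1,"ty":4,"tz":0.5,"ax":0,"ay":0,"az":4.4,"jaw":-1},{"tx":2.1,"ty":4,"tz":0,"ax":0,"ay":0,"az":4.4,"jaw":-1},{"tx":2.1,"ty":4,"tz":0,"ax":0,"ay":0,"az":4.4,"jaw":-1},{"tx":2.1,"ty":4,"tz":0,"ax":0,"ay":0,"az":4.4,"jaw":-1}]'
python3 -m crank '[{"tx":2.1,"ty":4,"tz":0,"ax":0,"ay":0,"az":4.4,"jaw":-1},{"tx":2.1,"ty":4,"tz":0,"ax":0,"ay":0,"az":4.4,"jaw":-1},{"tx":2.1,"ty":4,"tz":0,"ax":0,"ay":0,"az":4.4,"jaw":-1},{"tx":2.1,"ty":4,"tz":0,"ax":0,"ay":0,"az":4.4,"jaw":-1},{"tx":2.1,"ty":4,"tz":0,"ax":0,"ay":0,"az":4.4,"jaw":-1}]'
python3 -m crank '[{"tx":2.1,"ty":4,"tz":0,"ax":0,"ay":0,"az":4.4,"jaw":-1},{"tx":2.1,"ty":4,"tz":0,"ax":0,"ay":0,"az":4.4,"jaw":-1},{"tx":2.1,"ty":4,"tz":0,"ax":0,"ay":0,"az":4.4,"jaw":-1},{"tx":2.1,"ty":4,"tz":0,"ax":0,"ay":0,"az":4.4,"jaw":-1},{"tx":2.1,"ty":4,"tz":0,"ax":0,"ay":0,"az":4.4,"jaw":-1}]'
python3 -m crank '[{"tx":2.1,"ty":4,"tz":0,"ax":0,"ay":0,"az":4.4,"jaw":0},{"tx":2.1,"ty":4,"tz":0,"ax":0,"ay":0,"az":4.4,"jaw":0},{"tx":2.1,"ty":4,"tz":0,"ax":0,"ay":0,"az":4.4,"jaw":0},{"tx":2.1,"ty":4,"tz":0,"ax":0,"ay":0,"az":4.4,"jaw":0},{"tx":0,"ty":0,"tz":0,"ax":0,"ay":0,"az":0,"jaw":0}]'
cat > st.py <<'E'
from h import *
np.set_printoptions(precision=4,suppress=True)
s=status.sense();T=R.from_rotvec(s['tool_rot']).as_matrix()
print(s['clock'],s['position'],s['joint_pos'],s['gripper_width'],s['grasp_force'],s['contact_force']);print(T,np.degrees(np.arctan2(T[1,1],T[0,1])))
E
python3 st.py
```

```text
clock: 0.6
position: [0.2937, -0.3149, 0.255]
tool_rot: [1.131, -2.931, -0.001]
contact_force: [1.5, 0.3, -0.7]
gripper_width: 0.0853
grasp_force: 0.0
clock: 1.1
position: [0.3987, -0.1148, 0.2552]
tool_rot: [-1.67, 2.661, 0.0]
contact_force: [0.7, -1.6, 1.1]
gripper_width: 0.0854
grasp_force: 0.0
clock: 1.6
position: [0.5038, 0.0852, 0.255]
tool_rot: [2.147, -2.293, -0.0]
contact_force: [1.6, -0.8, -0.1]
gripper_width: 0.0852
grasp_force: 0.0
clock: 2.1
position: [0.5882, 0.2475, 0.2512]
tool_rot: [2.471, -1.933, -0.004]
contact_force: [0.9, 0.3, 0.2]
gripper_width: 0.0425
grasp_force: 0.0
2.1 [0.5882 0.2475 0.2512] [ 0.642   0.4377  0.387  -0.0013 -1.5249 -0.3987] 0.04246273221304572 0.0 [0.9156 0.3204 0.1522]
[[ 0.2409 -0.9705 -0.0046]
 [-0.9706 -0.2409 -0.0018]
 [ 0.0007  0.0049 -1.    ]] -166.0614011673267
```

```bash
python3 -m crank '[{"tx":1.7,"ty":2.25,"tz":-2,"ax":0,"ay":0,"az":2,"jaw":0},{"tx":1.7,"ty":2.25,"tz":-2,"ax":0,"ay":0,"az":2,"jaw":0},{"tx":0,"ty":0,"tz":-4.5,"ax":0,"ay":0,"az":0,"jaw":0},{"tx":0,"ty":0,"tz":-4.5,"ax":0,"ay":0,"az":0,"jaw":0},{"tx":0,"ty":0,"tz":-4,"ax":0,"ay":0,"az":0,"jaw":0}]' 60
python3 -m crank '[{"tx":0,"ty":0,"tz":0,"ax":0,"ay":0,"az":0,"jaw":0},{"tx":0,"ty":0,"tz":0,"ax":0,"ay":0,"az":0,"jaw":0}]' >/dev/null
python3 st.py
python3 - <<'E'
from h import *
im={n:cams.snapshot(n)[:,:,::-1] for n in('top','side')}
for n in im: cv2.imwrite(f'pics/{n}1_raw.png',im[n])
cv2.imwrite('pics/c3.png',np.hstack([crop(im['top'],110,130,95,110,4),crop(im['side'],160,230,95,110,4)]))
E
```

```text
clock: 2.6
position: [0.6206, 0.2877, 0.0825]
tool_rot: [2.534, -1.854, -0.002]
contact_force: [1.5, 1.1, -0.2]
gripper_width: 0.0425
grasp_force: 0.0
2.8 [0.6218 0.2879 0.086 ] [ 0.6614  0.5994  0.2313  0.0012 -1.2035 -0.3538] 0.042329069880258134 0.0 [-0.0752  0.0128  1.2184]
[[ 0.3032 -0.9529  0.0001]
 [-0.9529 -0.3032 -0.0013]
 [ 0.0013  0.0003 -1.    ]] -162.35253390619113
```

View pics/c3.png

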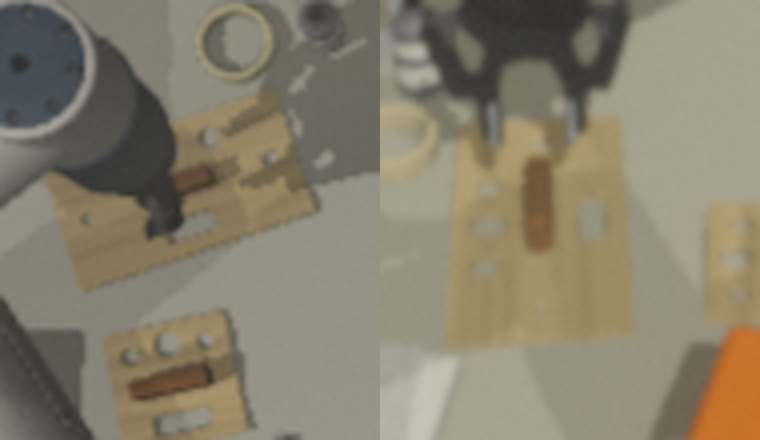

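The fingers straddle the bar: in the side crop their tips are at (494,140) and (572,140), with the bar at (538,200). Correcting y by +4 mm, then descending and gripping.

```bash
python3 -m crank '[{"tx":0,"ty":0.4,"tz":-2.5,"ax":0,"ay":0,"az":0,"jaw":0},{"tx":0,"ty":0,"tz":-2.5,"ax":0,"ay":0,"az":0,"jaw":0},{"tx":0,"ty":0,"tz":-1.2,"ax":0,"ay":0,"az":0,"jaw":0},{"tx":0,"ty":0,"tz":0,"ax":0,"ay":0,"az":0,"jaw":0},{"tx":0,"ty":0,"tz":0,"ax":0,"ay":0,"az":0,"jaw":1}]' 70
python3 -m crank '[{"tx":0,"ty":0,"tz":0,"ax":0,"ay":0,"az":0,"jaw":1},{"tx":0,"ty":0,"tz":0,"ax":0,"ay":0,"az":0,"jaw":1},{"tx":0,"ty":0,"tz":0,"ax":0,"ay":0,"az":0,"jaw":1},{"tx":0,"ty":0,"tz":0,"ax":0,"ay":0,"az":0,"jaw":1}]'
python3 st.py
```

```text
clock: 3.4
position: [0.6227, 0.2928, 0.0254]
tool_rot: [-2.534, 1.853, -0.002]
contact_force: [0.3, -0.1, 0.5]
gripper_width: 0.0291
grasp_force: 0.0
clock: 3.8
position: [0.6229, 0.293, 0.0258]
tool_rot: [-2.533, 1.852, -0.003]
contact_force: [0.3, 0.7, 6.3]
gripper_width: 0.0169
grasp_force: 71.4
3.8 [0.6229 0.293  0.0258] [ 0.6664  0.6512  0.1612  0.0011 -1.0767 -0.3585] 0.016853171128489313 71.43703579902649 [0.257  0.7149 6.3035]
[[ 0.3036 -0.9528  0.0038]
 [-0.9528 -0.3036  0.0018]
 [-0.0005 -0.0042 -1.    ]] -162.3269169611948
```

```bash
python3 -m crank '[{"tx":0,"ty":0,"tz":2,"ax":0,"ay":0,"az":0,"jaw":1},{"tx":0,"ty":0,"tz":4.5,"ax":0,"ay":0,"az":0,"jaw":1},{"tx":0,"ty":0,"tz":4.8,"ax":0,"ay":0,"az":0,"jaw":1},{"tx":0,"ty":0,"tz":4.8,"ax":0,"ay":0,"az":0,"jaw":1},{"tx":-1,"ty":-2,"tz":4.8,"ax":0,"ay":0,"az":0,"jaw":1}]'
python3 -m crank '[{"tx":-1,"ty":-4.5,"tz":1,"ax":0,"ay":0,"az":-1.2,"jaw":1},{"tx":-1,"ty":-4.7,"tz":0,"ax":0,"ay":0,"az":-1.2,"jaw":1},{"tx":-1,"ty":-4.7,"tz":0,"ax":0,"ay":0,"az":-1.2,"jaw":1},{"tx":-1,"ty":-4.7,"tz":0,"ax":0,"ay":0,"az":-1.2,"jaw":1},{"tx":-1,"ty":-4.7,"tz":0,"ax":0,"ay":0,"az":-1.2,"jaw":1}]'
python3 -m crank '[{"tx":-1,"ty":-4.7,"tz":0,"ax":0,"ay":0,"az":-1.2,"jaw":1},{"tx":-1,"ty":-4.7,"tz":0,"ax":1.09,"ay":-5.9,"az":0,"jaw":1},{"tx":-1,"ty":-4.7,"tz":0,"ax":1.09,"ay":-5.9,"az":0,"jaw":1},{"tx":-1,"ty":-4.7,"tz":0,"ax":1.09,"ay":-5.9,"az":0,"jaw":1},{"tx":-0.5,"ty":-4.7,"tz":0,"ax":1.09,"ay":-5.9,"az":0,"jaw":1}]'
python3 -m crank '[{"tx":0,"ty":0,"tz":0,"ax":1.09,"ay":-5.9,"az":0,"jaw":1},{"tx":0,"ty":0,"tz":0,"ax":0,"ay":0,"az":0,"jaw":1},{"tx":0,"ty":0,"tz":0,"ax":0,"ay":0,"az":0,"jaw":1}]'
python3 st.py
```

```text
clock: 4.3
position: [0.6119, 0.2746, 0.2311]
tool_rot: [-2.537, 1.852, 0.001]
contact_force: [0.8, 0.2, -1.5]
gripper_width: 0.017
grasp_force: 70.4
clock: 4.8
position: [0.561, 0.0387, 0.2399]
tool_rot: [-2.434, 1.985, 0.0]
contact_force: [1.6, -1.1, -1.4]
gripper_width: 0.0167
grasp_force: 70.5
clock: 5.3
position: [0.5155, -0.1959, 0.2405]
tool_rot: [-2.146, 1.785, -0.386]
contact_force: [1.6, -0.2, -1.9]
gripper_width: 0.0169
grasp_force: 70.3
clock: 5.6
position: [0.5164, -0.1949, 0.2399]
tool_rot: [-2.076, 1.73, -0.462]
contact_force: [0.2, 0.0, -1.3]
gripper_width: 0.0167
grasp_force: 70.4
5.6 [ 0.5164 -0.1949  0.2399] [-0.2092  0.0059 -0.2202 -0.2512 -0.8714  0.5063] 0.016744018833248137 70.42884349822998 [ 0.2416  0.0221 -1.2645]
[[ 0.1803 -0.8525  0.4907]
 [-0.9836 -0.1562  0.0902]
 [-0.0003 -0.4989 -0.8667]] -169.62021782789628
```

Run:
```python
from h import *
np.set_printoptions(precision=4,suppress=True)
s=status.sense();T=R.from_rotvec(s['tool_rot']).as_matrix();p=s['position']
im={n:cams.snapshot(n)[:,:,::-1].copy() for n in('top','side')}
M=np.c_[-T[:,1],-T[:,0],-T[:,2]] # stencil x,y,z in world
print(M)
for n in im:
    cv2.imwrite(f'pics/{n}2_raw.png',im[n])
    c=proj(n,p).astype(int);x0,y0=max(0,c[0]-47),max(0,c[1]-55);print(n,x0,y0)
    hsv=cv2.cvtColor(im[n],cv2.COLOR_BGR2HSV);m=cv2.inRange(hsv,(10,70,80),(28,255,255))
    print([(cv2.boundingRect(q),cv2.contourArea(q)) for q in cv2.findContours(m,0,2)[0] if cv2.contourArea(q)>80])
    im[n]=crop(im[n],x0,y0,95,110,4)
    for q in [(.06,.11),(.06,-.11),(-.06,-.11),(-.06,.11),(0,.085),(0,-.085)]:
        u=(proj(n,p+M@[*q,-.0198])-[x0,y0]+.5)*4-.5; print(q,u)
        cv2.circle(im[n],tuple(u.astype(int)),3,(0,0,255),1)
cv2.imwrite('pics/c4.png',np.hstack([im['top'],im['side']]))
```

```text
[[ 0.8525 -0.1803 -0.4907]
 [ 0.1562  0.9836 -0.0902]
 [ 0.4989  0.0003  0.8667]]
top 250 140
[((477, 241, 8, 30), 104.5), ((446, 228, 66, 156), 6024.5), ((497, 227, 15, 64), 666.5), ((97, 225, 10, 59), 200.5), ((136, 208, 36, 36), 887.5), ((2, 196, 98, 169), 6219.0), ((260, 169, 72, 48), 1825.0), ((158, 84, 57, 37), 1743.0), ((0, 4, 512, 189), 43138.5)]
(0.06, 0.11) [ 35.118  172.5892]
(0.06, -0.11) [316.8893 116.5259]
(-0.06, -0.11) [332.8715 257.3259]
(-0.06, 0.11) [ 60.2338 312.2787]
(0, 0.085) [ 79.5121 237.2393]
(0, -0.085) [293.657  194.3494]
side 221 87
[((220, 278, 117, 106), 7596.0), ((97, 206, 63, 48), 1540.0), ((0, 169, 199, 214), 5509.0), ((371, 139, 9, 14), 83.0), ((312, 134, 53, 18), 639.5), ((299, 133, 10, 14), 91.0), ((248, 129, 49, 41), 836.5), ((175, 125, 69, 26), 868.5), ((473, 123, 39, 146), 3319.5), ((389, 117, 37, 39), 811.5), ((402, 63, 36, 18), 273.0), ((502, 53, 10, 31), 176.5)]
(0.06, 0.11) [117.5522 260.8191]
(0.06, -0.11) [124.639  163.1439]
(-0.06, -0.11) [236.4382 225.3459]
(-0.06, 0.11) [245.1741 329.7155]
(0, 0.085) [181.9071 282.7202]
(0, -0.085) [181.151  204.7372]
```

View pics/c4.png

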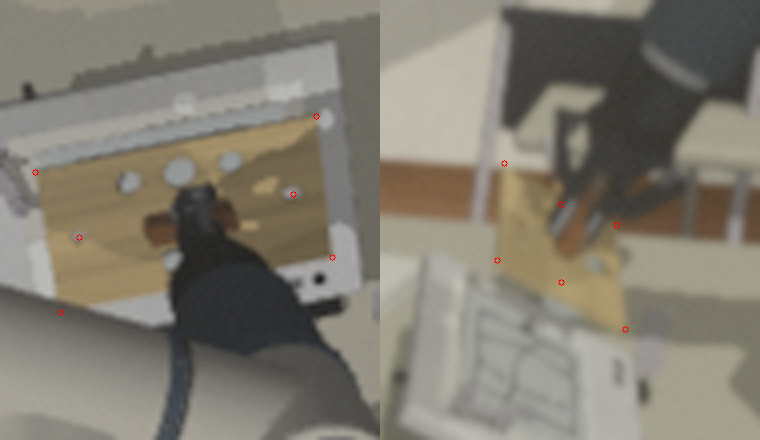

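The drawn plate corners and hole points match the picture to within about 2 px (1.5 mm). I'll measure the residual at the holes with centroids, and the pins' centroids the same way.

Run:
```python
from h import *
np.set_printoptions(precision=4,suppress=True)
s=status.sense();T=R.from_rotvec(s['tool_rot']).as_matrix();p=s['position'];M=np.c_[-T[:,1],-T[:,0],-T[:,2]]
t=cv2.imread('pics/top2_raw.png');t0=cv2.imread('pics/top0_raw.png')
def cen(w,u,r):  # centroid of weight (bg-subtracted) near u
    x,y=np.round(u).astype(int);P=w[y-r:y+r+1,x-r:x+r+1].astype(float)
    med=np.median(P);P=np.clip(P-med-.35*(P.max()-med),0,None);g=np.mgrid[y-r:y+r+1,x-r:x+r+1]
    return np.array([(g[1]*P).sum(),(g[0]*P).sum()])/P.sum()
sat=255-cv2.cvtColor(t,cv2.COLOR_BGR2HSV)[:,:,1]
res=[]
for y in(.085,-.085):
    q=p+M@[0,y,-.0168];u=proj('top',q);c=cen(sat,u,4);w=onz('top',*c,q[2]);res.append(w-q);print('hole',y,u,c,'seen-model mm',1000*(w-q))
dark=255-cv2.cvtColor(t0,cv2.COLOR_BGR2GRAY)
S0=cv2.cvtColor(t0,cv2.COLOR_BGR2LAB)[:,:,1]
P=[]
for u in((267.1,194.1),(315.9,184.3)):
    c=[cen(w,u,4) for w in(dark,S0)];print('pin',c);P.append(onz('top',*c[1],.1015))
P=np.array(P);d=(P[0]-P[1])[:2];print(P,np.linalg.norm(d),np.degrees(np.arctan2(-d[0],d[1])))
# plate edge: fit mask corners
m=cv2.inRange(cv2.cvtColor(t,cv2.COLOR_BGR2HSV),(10,70,80),(28,255,255));c=[q for q in cv2.findContours(m,0,1)[0] if cv2.boundingRect(q)[0]==260][0].reshape(-1,2)
up=proj('top',p+M@[.06,0,-.0138])
for y in(-.07,-.05,.05,.07,.09):
    u=proj('top',p+M@[.06,y,-.0138]);col=int(round(u[0]));rows=c[np.abs(c[:,0]-col)<=0][:,1];print('edge',y,'pred row',u[1]+ (col-u[0])*-.2,'seen',rows.min()-.5 if len(rows) else None)
for x in(0.03,.04): 
    u=proj('top',p+M@[x,-.11,-.0138]);row=int(round(u[1]));cc=c[c[:,1]==row][:,0];print('R edge',u[0],cc.max()+.5)
    u=proj('top',p+M@[x,.11,-.0138]);row=int(round(u[1]));cc=c[c[:,1]==row][:,0];print('L edge',u[0],cc.min()-.5)
```

```text
hole 0.085 [269.3189 198.9859] [269.1071 198.5893] seen-model mm [ 1.2454  0.627  -0.    ]
hole -0.085 [322.9257 188.1058] [322.4264 187.8859] seen-model mm [0.7154 1.525  0.    ]
pin [array([268.1074, 194.1861]), array([266.7791, 194.3488])]
pin [array([316.205 , 184.2879]), array([316.0019, 184.3697])]
[[ 0.5406 -0.1059  0.1015]
 [ 0.5717 -0.273   0.1015]] 0.16997727616892938 10.543593326878876
edge -0.07 pred row 171.53149230823482 seen 171.5
edge -0.05 pred row 172.7421755268632 seen 171.5
edge 0.05 pred row 179.19573972039953 seen 178.5
edge 0.07 pred row 180.60648227504132 seen 180.5
edge 0.09 pred row 181.8172347670648 seen 181.5
R edge 329.9947868490965 329.5
L edge 259.9066229995367 260.5
R edge 329.6471669567051 328.5
L edge 259.36351597909453 259.5
```

```bash
python3 -m crank '[{"tx":0.7,"ty":0.1,"tz":-3.5,"ax":0,"ay":0,"az":0,"jaw":1},{"tx":0.7,"ty":0,"tz":-3.5,"ax":0,"ay":0,"az":0,"jaw":1},{"tx":0.4,"ty":0,"tz":-2,"ax":0,"ay":0,"az":0.15,"jaw":1},{"tx":0.2,"ty":0,"tz":-1.5,"ax":0,"ay":0,"az":0,"jaw":1},{"tx":0,"ty":0,"tz":0,"ax":0,"ay":0,"az":0,"jaw":1}]'
python3 -m crank '[{"tx":0,"ty":0,"tz":0,"ax":0,"ay":0,"az":0,"jaw":1},{"tx":0,"ty":0,"tz":0,"ax":0,"ay":0,"az":0,"jaw":1}]'
cat > bed.py <<'E'
from h import *
np.set_printoptions(precision=4,suppress=True)
O=np.array([.5588,-.1898,.095]);B=(R.from_euler('z',10.54,degrees=True)*R.from_euler('y',-30,degrees=True)).as_matrix()
if __name__=='__main__':
    s=status.sense();T=R.from_rotvec(s['tool_rot']).as_matrix()
    print('t',s['clock'],'TCP in bed mm',1000*B.T@(s['position']-O),'F bed',B.T@s['contact_force'],'w',s['gripper_width'],s['grasp_force'])
    M=np.c_[-T[:,1],-T[:,0],-T[:,2]];print('rot err world deg',np.degrees(R.from_matrix(B@M.T).as_rotvec()))
E
python3 bed.py
```

```text
clock: 6.2
position: [0.5369, -0.1918, 0.1317]
tool_rot: [-2.082, 1.726, -0.454]
contact_force: [-0.3, -1.2, -2.0]
gripper_width: 0.0164
grasp_force: 70.4
clock: 6.4
position: [0.5381, -0.1933, 0.136]
tool_rot: [-2.079, 1.723, -0.464]
contact_force: [0.6, -0.7, -1.6]
gripper_width: 0.0168
grasp_force: 70.4
t 6.4 TCP in bed mm [ 2.3114  0.3931 45.9692] F bed [-0.4464 -0.7577 -1.635 ] w 0.01679923530328334 70.36930918693542
rot err world deg [ 0.0346  0.0905 -0.1317]
```

```bash
python3 -m crank '[{"tx":-0.2,"ty":-0.07,"tz":-0.11,"ax":0,"ay":0,"az":0,"jaw":1},{"tx":0.2,"ty":0.036,"tz":-0.35,"ax":0,"ay":0,"az":0,"jaw":1},{"tx":0.2,"ty":0.036,"tz":-0.35,"ax":0,"ay":0,"az":0,"jaw":1},{"tx":0,"ty":0,"tz":0,"ax":0,"ay":0,"az":0,"jaw":1},{"tx":0,"ty":0,"tz":0,"ax":0,"ay":0,"az":0,"jaw":1}]'
python3 bed.py
python3 -m crank '[{"tx":0.15,"ty":0.027,"tz":-0.26,"ax":0,"ay":0,"az":0,"jaw":1},{"tx":0,"ty":0,"tz":0,"ax":0,"ay":0,"az":0,"jaw":1},{"tx":0,"ty":0,"tz":0,"ax":0,"ay":0,"az":0,"jaw":1}]'
python3 bed.py
```

```text
clock: 6.9
position: [0.539, -0.1936, 0.1263]
tool_rot: [-2.078, 1.726, -0.462]
contact_force: [0.1, 0.1, -1.3]
gripper_width: 0.0167
grasp_force: 70.4
t 6.9 TCP in bed mm [-1.7711 -0.101  37.2066] F bed [-0.4923  0.097  -1.1763] w 0.016735937157900116 70.37122964859009
rot err world deg [-0.0131 -0.0236 -0.0531]
clock: 7.2
position: [0.5407, -0.1934, 0.1239]
tool_rot: [-2.078, 1.726, -0.463]
contact_force: [0.8, -1.2, -1.5]
gripper_width: 0.0169
grasp_force: 70.4
t 7.2 TCP in bed mm [-1.5091 -0.2303 34.2835] F bed [-0.291  -1.354  -1.6011] w 0.016888298829077372 70.37392258644104
rot err world deg [-0.0002  0.0071 -0.051 ]
```

```bash
python3 -m crank '[{"tx":0.2,"ty":0.04,"tz":-0.12,"ax":0,"ay":0,"az":0,"jaw":1},{"tx":0,"ty":0,"tz":0,"ax":0,"ay":0,"az":0,"jaw":1},{"tx":0,"ty":0,"tz":0,"ax":0,"ay":0,"az":0,"jaw":1}]'
python3 bed.py
python3 -m crank '[{"tx":0.2,"ty":0.036,"tz":-0.3,"ax":0,"ay":0,"az":0,"jaw":1},{"tx":0,"ty":0,"tz":0,"ax":0,"ay":0,"az":0,"jaw":1},{"tx":0,"ty":0,"tz":0,"ax":0,"ay":0,"az":0,"jaw":1}]'
python3 bed.py
```

```text
clock: 7.5
position: [0.5425, -0.1932, 0.1226]
tool_rot: [-2.079, 1.726, -0.462]
contact_force: [0.1, -3.5, -1.7]
gripper_width: 0.0165
grasp_force: 70.6
t 7.5 TCP in bed mm [-0.655  -0.3037 32.2339] F bed [-1.2712 -3.5048 -1.1892] w 0.016537299768276437 70.55272221565247
rot err world deg [ 0.013  -0.0195 -0.0542]
clock: 7.8
position: [0.5443, -0.1928, 0.1193]
tool_rot: [-2.079, 1.726, -0.462]
contact_force: [-1.6, -4.6, -3.5]
gripper_width: 0.0167
grasp_force: 70.5
t 7.8 TCP in bed mm [-0.6483 -0.2507 28.4371] F bed [-3.8428 -4.2397 -1.7654] w 0.01673961280064367 70.48242688179016
rot err world deg [ 0.006  -0.0473 -0.0537]
```

```bash
python3 -m crank '[{"tx":0.12,"ty":-0.05,"tz":-0.28,"ax":0,"ay":0,"az":0,"jaw":1},{"tx":0,"ty":0,"tz":0,"ax":0,"ay":0,"az":0,"jaw":1},{"tx":0,"ty":0,"tz":0,"ax":0,"ay":0,"az":0,"jaw":1}]'
python3 bed.py
python3 -m crank '[{"tx":0.05,"ty":0.01,"tz":-0.09,"ax":0,"ay":0,"az":0,"jaw":1},{"tx":0,"ty":0,"tz":0,"ax":0,"ay":0,"az":0,"jaw":1},{"tx":0,"ty":0,"tz":0,"ax":0,"ay":0,"az":0,"jaw":1}]'
python3 bed.py
```

```text
clock: 8.1
position: [0.5452, -0.1928, 0.1178]
tool_rot: [-2.078, 1.725, -0.462]
contact_force: [-10.2, -1.0, 7.6]
gripper_width: 0.0165
grasp_force: 72.3
t 8.1 TCP in bed mm [-0.6496 -0.5078 26.6743] F bed [-5.0507  0.9032 11.7262] w 0.016508776749254543 72.3317277431488
rot err world deg [-0.025   0.0063 -0.0842]
clock: 8.4
position: [0.5453, -0.1928, 0.1178]
tool_rot: [-2.079, 1.724, -0.462]
contact_force: [-18.0, -0.8, 17.2]
gripper_width: 0.0169
grasp_force: 73.9
t 8.4 TCP in bed mm [-0.6205 -0.502  26.6708] F bed [-6.8756  2.4772 23.8002] w 0.016865323564048754 73.85451793670654
rot err world deg [-0.0067  0.0215 -0.1085]
```

Normal force rises with no further travel, so it is seated to within a millimetre. Releasing, backing out along the normal and looking.

```bash
python3 -m crank '[{"tx":0,"ty":0,"tz":0,"ax":0,"ay":0,"az":0,"jaw":0},{"tx":0,"ty":0,"tz":0,"ax":0,"ay":0,"az":0,"jaw":0},{"tx":0,"ty":0,"tz":0,"ax":0,"ay":0,"az":0,"jaw":0},{"tx":-0.5,"ty":-0.09,"tz":0.87,"ax":0,"ay":0,"az":0,"jaw":0},{"tx":-1,"ty":-0.18,"tz":1.73,"ax":0,"ay":0,"az":0,"jaw":0}]'
python3 -m crank '[{"tx":-2,"ty":-0.4,"tz":3.5,"ax":0,"ay":0,"az":0,"jaw":0},{"tx":-2,"ty":-0.4,"tz":3.5,"ax":0,"ay":0,"az":0,"jaw":0},{"tx":-3,"ty":-0.4,"tz":3,"ax":0,"ay":0,"az":0,"jaw":0},{"tx":-3,"ty":-0.4,"tz":3,"ax":0,"ay":0,"az":0,"jaw":1},{"tx":0,"ty":0,"tz":0,"ax":0,"ay":0,"az":0,"jaw":1}]'
python3 bed.py
python3 - <<'E'
from bed import *
im={n:cams.snapshot(n)[:,:,::-1].copy() for n in('top','side')}
for n in im: cv2.imwrite(f'pics/{n}3_raw.png',im[n])
a=crop(im['top'],235,145,110,90,4);b=crop(im['side'],215,145,85,90,4)
O2=O+[.001,.001,0]
for q in [(0,.085,.0105),(0,-.085,.0105),(.06,.11,.006),(.06,-.11,.006),(-.06,-.11,.006),(-.06,.11,.006),(.025,.126,.01)]:
    for n,i,o in(('top',a,(235,145)),('side',b,(215,145))):
        u=(proj(n,O2+B@q)-o+.5)*4-.5;cv2.circle(i,tuple(u.astype(int)),2,(0,0,255),1)
cv2.imwrite('pics/c5.png',np.hstack([a,b]))
E
```

```text
clock: 8.9
position: [0.5307, -0.1952, 0.1411]
tool_rot: [-2.079, 1.727, -0.458]
contact_force: [0.8, 0.0, 0.6]
gripper_width: 0.043
grasp_force: 0.0
clock: 9.4
position: [0.4305, -0.2132, 0.2787]
tool_rot: [-2.075, 1.722, -0.477]
contact_force: [1.3, -0.5, -0.0]
gripper_width: 0.0143
grasp_force: 0.0
t 9.4 TCP in bed mm [-21.0621   0.5035 224.2953] F bed [ 1.0005 -0.7127 -0.5792] w 0.014325481760477633 0.0
rot err world deg [0.2914 0.5465 0.0185]
```

View pics/c5.png

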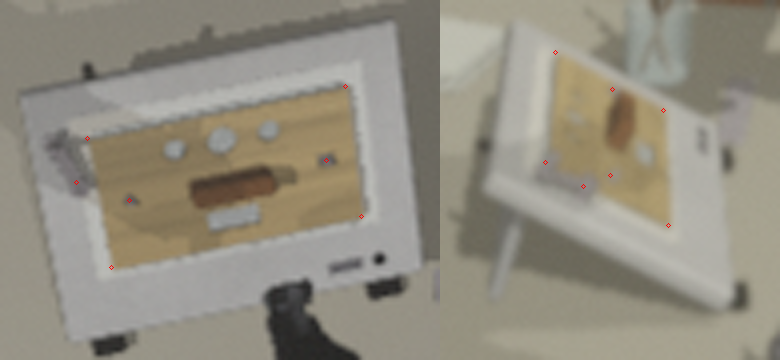

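The stencil is on both pins: they show in the holes at (130,201) and (327,160), and the corners fall on the predicted seated positions. The clip is still open, its bar running from pivot (78,188) up to the stud near (62,142), about 1.8 rad. I'll cage the stud between the open fingers and sweep it round.

```bash
python3 -m crank '[{"tx":1.35,"ty":1.78,"tz":-0.5,"ax":-3.8,"ay":-0.7,"az":6.75,"jaw":0},{"tx":1.35,"ty":1.78,"tz":-0.5,"ax":-3.8,"ay":-0.7,"az":6.75,"jaw":0},{"tx":1.35,"ty":1.78,"tz":-0.8,"ax":-3.8,"ay":-0.7,"az":6.75,"jaw":0},{"tx":1.35,"ty":1.78,"tz":-0.9,"ax":-3.8,"ay":-0.7,"az":6.75,"jaw":0},{"tx":1.35,"ty":1.78,"tz":-0.9,"ax":-3.8,"ay":-0.7,"az":6.75,"jaw":0}]'
python3 -m crank '[{"tx":1.35,"ty":1.78,"tz":-0.9,"ax":-3.8,"ay":-0.7,"az":6.75,"jaw":0},{"tx":1.35,"ty":1.78,"tz":-0.9,"ax":-3.8,"ay":-0.7,"az":6.75,"jaw":0},{"tx":1.35,"ty":1.78,"tz":-0.9,"ax":-3.8,"ay":-0.7,"az":6.75,"jaw":0},{"tx":1.35,"ty":1.78,"tz":-0.9,"ax":-3.8,"ay":-0.7,"az":6.75,"jaw":0},{"tx":0,"ty":0,"tz":0,"ax":0,"ay":0,"az":0,"jaw":0}]'
python3 -m crank '[{"tx":0,"ty":0,"tz":0,"ax":0,"ay":0,"az":0,"jaw":0}]' >/dev/null
cat >> bed.py <<'E'
    print('tool axes in bed (cols)\n',B.T@T, s['joint_pos'])
    stud=lambda a:np.array([25+44*np.sin(a),126-44*np.cos(a)])
    x,y,z=1000*B.T@(s['position']-O);print('angle about pivot',np.arctan2(x-25,126-y),'r',np.hypot(x-25,126-y))
E
python3 bed.py
```

```text
clock: 10.0
position: [0.4991, -0.1213, 0.2342]
tool_rot: [-2.634, 0.962, -0.638]
contact_force: [0.2, -0.3, -0.5]
gripper_width: 0.0425
grasp_force: 0.0
clock: 10.5
position: [0.5526, -0.0493, 0.1965]
tool_rot: [-2.904, 0.23, -0.737]
contact_force: [-0.9, -0.7, -1.0]
gripper_width: 0.0427
grasp_force: 0.0
t 10.6 TCP in bed mm [ 68.2043 137.9198  79.8665] F bed [ 0.8534  0.0972 -0.045 ] w 0.04265139879181314 0.0
rot err world deg [ 34.0803   6.1179 -60.8747]
tool axes in bed (cols)
 [[ 0.9399 -0.3415 -0.0072]
 [-0.3415 -0.9399  0.004 ]
 [-0.0081 -0.0013 -1.    ]] [ 0.1898 -0.0056 -0.4372 -0.0019 -0.6228  1.2188]
angle about pivot 1.8399934294221376 r 44.818437656971135
```

```bash
python3 -m crank '[{"tx":1.0,"ty":0.08,"tz":-1.8,"ax":0,"ay":0,"az":0,"jaw":0},{"tx":0.6,"ty":0.08,"tz":-1.0,"ax":0,"ay":0,"az":0,"jaw":0},{"tx":0.3,"ty":0.06,"tz":-0.5,"ax":0,"ay":0,"az":0,"jaw":0},{"tx":0,"ty":0,"tz":0,"ax":0,"ay":0,"az":0,"jaw":0}]'
python3 -m crank '[{"tx":0.3,"ty":0.06,"tz":-0.5,"ax":0,"ay":0,"az":0,"jaw":0},{"tx":0.2,"ty":0.04,"tz":-0.4,"ax":0,"ay":0,"az":0,"jaw":0},{"tx":0,"ty":0,"tz":0,"ax":0,"ay":0,"az":0,"jaw":0},{"tx":0,"ty":0,"tz":0,"ax":0,"ay":0,"az":0,"jaw":0}]'
python3 bed.py
python3 - <<'E'
from bed import *
im={n:cams.snapshot(n)[:,:,::-1].copy() for n in('top','side')}
cv2.imwrite('pics/c6.png',np.hstack([crop(im['top'],225,130,70,90,5),crop(im['side'],210,130,80,90,5)]))
E
```

```text
clock: 11.0
position: [0.5715, -0.0495, 0.1661]
tool_rot: [-2.901, 0.239, -0.743]
contact_force: [0.2, 1.1, 0.2]
gripper_width: 0.0427
grasp_force: 0.0
clock: 11.4
position: [0.5767, -0.0482, 0.1581]
tool_rot: [-2.9, 0.238, -0.745]
contact_force: [0.1, 0.3, 1.0]
gripper_width: 0.0429
grasp_force: 0.0
t 11.4 TCP in bed mm [ 69.2414 135.8857  32.8686] F bed [0.6306 0.3    0.8088] w 0.0428838604714941 0.0
rot err world deg [ 34.1992   6.275  -60.8007]
tool axes in bed (cols)
 [[ 0.9399 -0.3414 -0.0039]
 [-0.3414 -0.9399  0.0031]
 [-0.0047 -0.0016 -1.    ]] [ 0.185   0.0806 -0.4601 -0.0052 -0.5104  1.2261]
angle about pivot 1.790634861588026 r 45.33240889384474
```

View pics/c6.png

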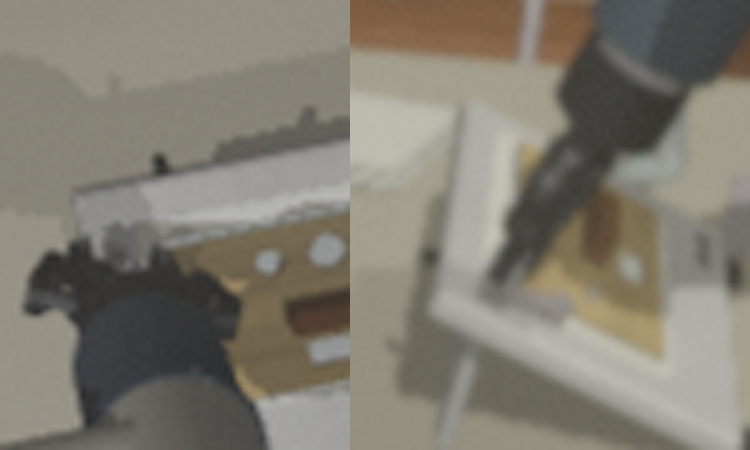

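The stud (grey blob at (128,240) in the top crop) sits between the two fingers. I'll narrow the cage and work out the arc steps.

```bash
python3 -m crank '[{"tx":0.1,"ty":0.02,"tz":-0.17,"ax":0,"ay":0,"az":0,"jaw":0.5},{"tx":0,"ty":0,"tz":0,"ax":0,"ay":0,"az":0,"jaw":0.5},{"tx":0,"ty":0,"tz":0,"ax":0,"ay":0,"az":0,"jaw":0.5}]'
python3 bed.py
python3 - <<'E'
from bed import *
S=lambda a:np.array([25+44*np.sin(a),126-44*np.cos(a),0])
A=np.linspace(1.8,0,11)
for a,b in zip(A,A[1:]): print(np.round(B@(S(b)-S(a))/10,2))
E
```

```text
clock: 11.8
position: [0.5778, -0.048, 0.1563]
tool_rot: [-2.9, 0.238, -0.745]
contact_force: [0.6, 0.4, -0.6]
gripper_width: 0.0212
grasp_force: 0.0
t 11.8 TCP in bed mm [ 69.2463 135.9487  30.7849] F bed [ 0.2902  0.3143 -0.83  ] w 0.02120016144540305 0.0
rot err world deg [ 34.1937   6.2735 -60.8021]
tool axes in bed (cols)
 [[ 0.9399 -0.3414 -0.0039]
 [-0.3414 -0.9399  0.0031]
 [-0.0048 -0.0016 -1.    ]] [ 0.1851  0.0845 -0.4609 -0.0053 -0.5057  1.226 ]
angle about pivot 1.791966325177073 r 45.35095113020995
[ 0.24 -0.75  0.05]
[ 0.12 -0.78 -0.02]
[-0.01 -0.79 -0.09]
[-0.13 -0.76 -0.15]
[-0.25 -0.72 -0.22]
[-0.36 -0.65 -0.27]
[-0.46 -0.56 -0.32]
[-0.54 -0.45 -0.36]
[-0.61 -0.33 -0.38]
[-0.66 -0.19 -0.39]
```

```bash
python3 -m crank '[{"tx":0.24,"ty":-0.75,"tz":0.05,"ax":2.4,"ay":0.45,"az":-4.3,"jaw":0.5},{"tx":0.12,"ty":-0.78,"tz":-0.02,"ax":2.4,"ay":0.45,"az":-4.3,"jaw":0.5},{"tx":-0.01,"ty":-0.79,"tz":-0.09,"ax":2.4,"ay":0.45,"az":-4.3,"jaw":0.5},{"tx":0,"ty":0,"tz":0,"ax":0,"ay":0,"az":0,"jaw":0.5}]'
python3 bed.py
python3 -m crank '[{"tx":-0.13,"ty":-0.76,"tz":-0.15,"ax":2.4,"ay":0.45,"az":-4.3,"jaw":0.5},{"tx":-0.25,"ty":-0.72,"tz":-0.22,"ax":2.4,"ay":0.45,"az":-4.3,"jaw":0.5},{"tx":-0.36,"ty":-0.65,"tz":-0.27,"ax":2.4,"ay":0.45,"az":-4.3,"jaw":0.5},{"tx":0,"ty":0,"tz":0,"ax":0,"ay":0,"az":0,"jaw":0.5}]'
python3 bed.py
```

```text
clock: 12.2
position: [0.5822, -0.0716, 0.1566]
tool_rot: [-2.791, 0.601, -0.703]
contact_force: [0.9, 1.3, 1.3]
gripper_width: 0.021
grasp_force: 0.6
t 12.2 TCP in bed mm [ 69.4934 111.9502  31.028 ] F bed [1.5712 1.1255 0.5505] w 0.021014759829308564 0.6474179774522781
rot err world deg [ 26.9999   5.0071 -47.8062]
tool axes in bed (cols)
 [[ 0.8205 -0.5717 -0.0012]
 [-0.5717 -0.8205  0.0017]
 [-0.0019 -0.0007 -1.    ]] [ 0.1242  0.1015 -0.4197 -0.0624 -0.5289  1.068 ]
angle about pivot 1.2649324682436118 r 46.659022478660305
clock: 12.6
position: [0.5732, -0.0928, 0.1488]
tool_rot: [-2.648, 0.939, -0.645]
contact_force: [0.4, 0.0, -0.5]
gripper_width: 0.0213
grasp_force: 0.0
t 12.6 TCP in bed mm [54.4864 92.7227 30.6291] F bed [ 0.0757 -0.0623 -0.6512] w 0.021349305095273753 0.0
rot err world deg [ 19.768    3.4555 -35.0547]
tool axes in bed (cols)
 [[ 0.648  -0.7616 -0.0044]
 [-0.7616 -0.648   0.0011]
 [-0.0037  0.0026 -1.    ]] [ 0.0719  0.1053 -0.4175 -0.1114 -0.5342  0.8983]
angle about pivot 0.7250716307263693 r 44.46153052270964
```

```bash
python3 -m crank '[{"tx":-0.46,"ty":-0.56,"tz":-0.32,"ax":2.4,"ay":0.45,"az":-4.3,"jaw":0.5},{"tx":-0.54,"ty":-0.45,"tz":-0.36,"ax":2.4,"ay":0.45,"az":-4.3,"jaw":0.5},{"tx":-0.61,"ty":-0.33,"tz":-0.38,"ax":2.4,"ay":0.45,"az":-4.3,"jaw":0.5},{"tx":-0.66,"ty":-0.19,"tz":-0.39,"ax":2.4,"ay":0.45,"az":-4.3,"jaw":0.5},{"tx":0,"ty":0,"tz":0,"ax":0,"ay":0,"az":0,"jaw":0.5}]'
python3 bed.py
python3 -m crank '[{"tx":-0.34,"ty":-0.06,"tz":-0.18,"ax":0,"ay":0,"az":0,"jaw":0.5},{"tx":0,"ty":0,"tz":0,"ax":0,"ay":0,"az":0,"jaw":0.5},{"tx":0,"ty":0,"tz":0,"ax":0,"ay":0,"az":0,"jaw":0.5}]'
python3 bed.py
```

```text
clock: 13.1
position: [0.5501, -0.1077, 0.1341]
tool_rot: [-2.4, 1.351, -0.56]
contact_force: [-0.5, 0.4, 1.0]
gripper_width: 0.0212
grasp_force: 0.0
t 13.1 TCP in bed mm [25.1367 82.3388 30.6014] F bed [0.1057 0.4603 1.0614] w 0.021173420598146336 0.0
rot err world deg [ 10.1801   1.6091 -17.9647]
tool axes in bed (cols)
 [[ 0.3536 -0.9354 -0.005 ]
 [-0.9354 -0.3536  0.0001]
 [-0.0019  0.0046 -1.    ]] [ 0.0353  0.0895 -0.4637 -0.1516 -0.5087  0.6234]
angle about pivot 0.0031305081983887552 r 43.661379717173766
clock: 13.4
position: [0.5478, -0.1082, 0.133]
tool_rot: [-2.399, 1.351, -0.562]
contact_force: [-1.3, -0.0, 0.5]
gripper_width: 0.0215
grasp_force: 0.0
t 13.4 TCP in bed mm [22.5903 82.1828 30.8823] F bed [-0.8674  0.2229  1.0514] w 0.021455236908737806 0.0
rot err world deg [ 10.1875   1.7002 -17.9456]
tool axes in bed (cols)
 [[ 0.3535 -0.9354 -0.0034]
 [-0.9354 -0.3536 -0.0001]
 [-0.0011  0.0032 -1.    ]] [ 0.0338  0.0865 -0.47   -0.1544 -0.504   0.6273]
angle about pivot -0.054938891286035546 r 43.883443874792626
```

```bash
python3 -m crank '[{"tx":-0.26,"ty":-0.05,"tz":-0.15,"ax":0,"ay":0,"az":0,"jaw":0.5},{"tx":0,"ty":0,"tz":0,"ax":0,"ay":0,"az":0,"jaw":0.5},{"tx":0,"ty":0,"tz":0,"ax":0,"ay":0,"az":0,"jaw":0.5}]'
python3 bed.py | head -1
python3 -m crank '[{"tx":-0.17,"ty":-0.03,"tz":-0.1,"ax":0,"ay":0,"az":0,"jaw":0.5},{"tx":0,"ty":0,"tz":0,"ax":0,"ay":0,"az":0,"jaw":0.5},{"tx":0,"ty":0,"tz":0,"ax":0,"ay":0,"az":0,"jaw":0.5}]'
python3 bed.py | head -1
```

```text
clock: 13.7
position: [0.5451, -0.1089, 0.1314]
tool_rot: [-2.398, 1.353, -0.562]
contact_force: [0.2, 1.1, -0.4]
gripper_width: 0.0212
grasp_force: 0.0
t 13.7 TCP in bed mm [19.3085 82.045  30.8802] F bed [ 0.1324  1.0106 -0.4854] w 0.021214978845963243 0.0
clock: 14.0
position: [0.5434, -0.1092, 0.1304]
tool_rot: [-2.398, 1.353, -0.562]
contact_force: [-0.7, -0.4, 0.2]
gripper_width: 0.0215
grasp_force: 0.0
t 14.0 TCP in bed mm [17.3205 82.0216 30.8894] F bed [-0.564  -0.2261  0.5289] w 0.021506209320661503 0.0
```

```bash
python3 -m crank '[{"tx":-0.15,"ty":-0.03,"tz":-0.09,"ax":0,"ay":0,"az":0,"jaw":0.5},{"tx":0,"ty":0,"tz":0,"ax":0,"ay":0,"az":0,"jaw":0.5},{"tx":0,"ty":0,"tz":0,"ax":0,"ay":0,"az":0,"jaw":0.5}]' >/dev/null
python3 bed.py | head -1
python3 -m crank '[{"tx":-0.15,"ty":-0.03,"tz":-0.09,"ax":0,"ay":0,"az":0,"jaw":0.5},{"tx":0,"ty":0,"tz":0,"ax":0,"ay":0,"az":0,"jaw":0.5},{"tx":0,"ty":0,"tz":0,"ax":0,"ay":0,"az":0,"jaw":0.5}]' >/dev/null
python3 bed.py | head -1
python3 - <<'E'
from bed import *
im={n:cams.snapshot(n)[:,:,::-1].copy() for n in('top','side')}
cv2.imwrite('pics/c7.png',np.hstack([crop(im['top'],225,140,70,90,5),crop(im['side'],210,130,80,90,5)]))
E
```

```text
t 14.3 TCP in bed mm [15.6338 82.0068 30.9143] F bed [ 0.2565 -0.456   0.882 ] w 0.02145705494735669 0.06677184021100402
t 14.6 TCP in bed mm [15.2462 81.9712 31.0462] F bed [ 3.858   0.5403 -2.5299] w 0.021407578275210937 2.2455473989248276
```

View pics/c7.png

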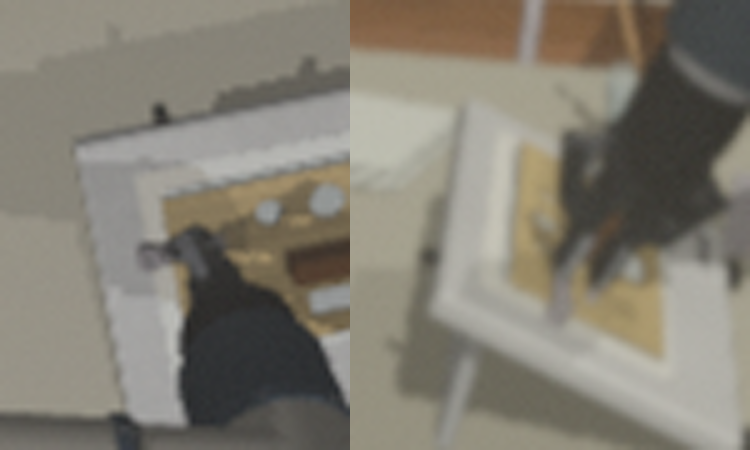

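The clip now points along the pin line over the stencil's left end: its bar runs from about (155,253) to the fingers at (200,250). The force rises against a hard stop. One more small push to confirm, then withdraw.

```bash
python3 -m crank '[{"tx":-0.08,"ty":-0.01,"tz":-0.05,"ax":0,"ay":0,"az":0,"jaw":0.5},{"tx":0,"ty":0,"tz":0,"ax":0,"ay":0,"az":0,"jaw":0.5},{"tx":0,"ty":0,"tz":0,"ax":0,"ay":0,"az":0,"jaw":0.5}]' >/dev/null
python3 bed.py | head -1
python3 -m crank '[{"tx":0.2,"ty":0.03,"tz":0.12,"ax":0,"ay":0,"az":0,"jaw":0.5},{"tx":0,"ty":0,"tz":0,"ax":0,"ay":0,"az":0,"jaw":0.3},{"tx":0,"ty":0,"tz":0,"ax":0,"ay":0,"az":0,"jaw":0.3},{"tx":-0.5,"ty":-0.09,"tz":0.87,"ax":0,"ay":0,"az":0,"jaw":0.3},{"tx":-1,"ty":-0.18,"tz":1.73,"ax":0,"ay":0,"az":0,"jaw":0.3}]' >/dev/null
python3 bed.py | head -1
python3 -m crank '[{"tx":-2,"ty":-0.4,"tz":3.5,"ax":0,"ay":0,"az":0,"jaw":0.3},{"tx":-3,"ty":-0.4,"tz":3.5,"ax":0,"ay":0,"az":0,"jaw":0.3},{"tx":-4,"ty":-0.4,"tz":2.5,"ax":0,"ay":0,"az":0,"jaw":0.3},{"tx":-4,"ty":-0.4,"tz":2,"ax":0,"ay":0,"az":0,"jaw":0.3},{"tx":0,"ty":0,"tz":0,"ax":0,"ay":0,"az":0,"jaw":0.3}]'
python3 - <<'E'
from bed import *
im={n:cams.snapshot(n)[:,:,::-1].copy() for n in('top','side')}
a=crop(im['top'],235,145,80,90,5);b=crop(im['side'],215,145,80,90,5)
O2=O+[.001,.001,0]
for q in [(0,.085,.0105),(0,-.085,.0105),(.06,.11,.006),(-.06,.11,.006),(.06,-.11,.006),(-.06,-.11,.006),(.025,.126,.012),(.025,.082,.03)]:
    for n,i,o in(('top',a,(235,145)),('side',b,(215,145))):
        u=(proj(n,O2+B@q)-o+.5)*5-.5;cv2.circle(i,tuple(u.astype(int)),2,(0,0,255),1)
cv2.imwrite('pics/c8.png',np.hstack([a,b]))
E
```

```text
t 15.0 TCP in bed mm [15.1029 81.9211 31.123 ] F bed [ 6.0124  1.5737 -4.1061] w 0.021294743390694527 2.9093552380800247
t 15.5 TCP in bed mm [13.32   82.2207 60.7235] F bed [-0.7047 -1.0098  0.0968] w 0.029741131856912063 0.0
clock: 16.0
position: [0.3941, -0.1292, 0.2752]
tool_rot: [-2.393, 1.351, -0.573]
contact_force: [0.8, 0.2, 0.7]
gripper_width: 0.03
grasp_force: 0.0
```

View pics/c8.png

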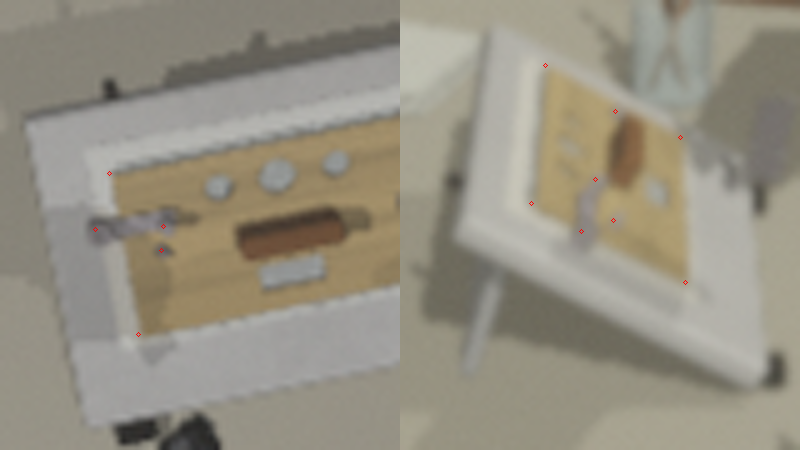

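The final view shows the stencil flat on both pins. The clip bar runs from (95,230) to (175,217), parallel to the pin line over the left end, and the robot is clear.

```bash
python3 -c "
from plant import order
print(order.job_done())"
```

```text
the job is handed in; nothing more can be done
None
```

The long stencil is seated on both register pins, flat against the pane, and the turn-clip is swung over its left end to its stop. The job was handed in at about 16 s with the arm clear; no verdict came back.

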